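# Draw the strainer insert out of its housing with the pull hook

### The job

The strainer insert sits deep in the bore of the round aluminium housing: take the pull hook from its rest, catch the wire loop with it, draw the insert out, and lower it on the hook until it stands upright and flat in the shallow tray. Then unhook it and hang the pull hook back in its rest. Do not touch the insert with the gripper, do not drop it or tip it over, and leave the other things on the bench where they are.

Things in the scene. Friction and masses are not known exactly. Their poses are not given: they have to be found in the camera images.
- housing_rim (a point): Fixed round aluminium strainer housing, 123 mm tall, with a vertical bore open at the top: bore 84 mm across (outside 104, round foot 128), bore floor 10 mm above the bench. Two stub ports stick out sideways at half height, to 70 mm from the axis. This point: centre of the mouth, on the bore axis at rim height.
- strainer: Loose strainer insert, 0.15 to 0.31 kg: dark steel disc 78 mm across, 22 mm thick, with a rigid upright wire loop on top; 58.5 mm tall in all. It lies free on the bore's floor, the loop's top 55 mm below the rim. Origin: centre of the disc's underside, z up. The loop stands in its y-z plane: one passes through it along its x axis, from either side.
- loop_top (a point): Highest point of the underside of the insert's wire loop, where a hook carries it: on the insert's axis, 52.5 mm above its underside, 30.5 mm above the disc's top. Wire 6 mm thick, opening 42 mm wide between the legs; the roof is nearly level for 11 mm either side of the middle, then slopes to 21 mm above the disc at the legs. Axes as of the insert.
- pull_hook: Loose pull hook, 0.18 kg, upright. Origin: rod axis at the underside of the square collar (36 x 36 x 6 mm); z up. A black grip above; below, a rod 8 mm thick runs down 100 mm to the axis of a level foot, also 8 mm thick, along the hook's own -x; the axis of its upturned tip is 20 mm from the rod's (gap 12 mm). Lowest point 104 mm, tip's top 86 mm below the origin.
- hook_handle (a point): Centre of the pull hook's square grip, 41 mm above the collar's underside. The grip is 24 x 24 mm and 70 mm high (6 to 76 mm above the collar's underside), sides along the hook's x and y. Axes as of the hook.
- hook_saddle (a point): The middle of the hook's saddle, where a loop rides: on top of the foot, half-way between rod and upturned tip; 10 mm along the hook's -x from the rod's axis and 96 mm below the collar's underside. Axes as of the hook.
- rest_seat (a point): Seat of the fixed rest: a steel fork on a post. The point is on top of the fork, 116 mm above the bench, where the pull hook's origin belongs. The slot, 16 mm wide, opens to the rest's -x; post on its +x side. Lips 5 mm high leave the collar 5 mm play fore and aft: lift the hook 8 mm or more before sliding it out or in. Its foot points to the rest's -x (same axes).
- tray_in (a point): Shallow grey plastic tray, fixed, 150 x 150 mm outside, walls 4 mm thick, rim 16 mm above the bench. This point is the centre of its inner floor, about 4 mm above the bench. Axes along its sides, z up.
- grease_tin: Bystander: white and green tin, 66 mm in diameter, 38 mm tall; origin at the centre of its underside.
- oil_bottle: Bystander: white bottle with a tall blue cap, 32 mm in diameter, 96 mm tall; origin at the centre of its underside.
- cover_plate: Bystander: black cover plate lying flat, 62 x 52 x 8 mm; origin at the centre of its underside.
There are look-alikes about, which are no part of the job. What is shaped like the strainer but orange is not meant.

How it is judged (in metres and radians):
On the way, in this order (a step that is already met when the one before it is completed fails the run):
1. the insert hangs on the hook, wholly above the housing's rim (z of strainer in the frame of housing_rim above 0.001 m and distance between hook_saddle and loop_top below 0.025 m), for 0.1 s.
2. the insert stands flat in the tray with the hook still in its loop (lowered, not dropped) (x of strainer in the frame of tray_in between -0.034 and 0.034 m and y of strainer in the frame of tray_in between -0.034 and 0.034 m and z of strainer in the frame of tray_in between -0.005 and 0.005 m and angle between strainer's own z axis and vertical below 0.08 rad and distance between hook_saddle and loop_top below 0.025 m), for 0.1 s.
At the end, for the whole second after the job is handed in: The insert stands upright (within 0.08 rad), flat on the tray's floor (5 mm), its centre within 34 mm of the tray's along each side; the pull hook hangs upright (0.08 rad) in its rest, its axis within 14 mm of the seat, its collar within 6 mm of the fork's top; both at rest (x of strainer in the frame of tray_in between -0.034 and 0.034 m and y of strainer in the frame of tray_in between -0.034 and 0.034 m and z of strainer in the frame of tray_in between -0.005 and 0.005 m and angle between each of strainer, pull_hook's own z axis and vertical below 0.08 rad and horizontal distance between hook_handle and rest_seat below 0.014 m and z of hook_handle in the frame of rest_seat between 0.035 and 0.047 m and linear speed of each of strainer, pull_hook below 0.02 m/s); the robot touches nothing.
It fails at once if the gripper or arm touches the insert (contact force between any of the fingers, the arm and strainer above 0.5 N).
It fails at once if the insert is tipped over (angle between strainer's own z axis and vertical above 0.9 rad).
It fails at once if a bystander is moved by more than 20 mm (distance of any of grease_tin, oil_bottle, cover_plate from where it was at the start of the episode above 0.02 m).
It also fails if it takes over 67 s, if anything falls off the work surface, if the arm or the gripper's body presses on something with over 40 N, if the wrist force passes 120 N, or if a joint passes its speed limit or range.

### The arm

A 6-joint arm with a two-finger parallel gripper is mounted at the origin on a cart in front of the work surface, level with it; the furniture and walls round the work are solid. World frame = base frame: x ahead of the robot, y to its left, z up, the work surface at z = 0. Lengths are in mm, angles in rad, forces in N, time in s.
With the tool pointing down it reaches from about 275 to 1000 mm from the base axis. Payload 8.4 kg.
Tool frame: the origin (TCP) lies at the very end of the fingers, on their centre line; the grasp point (between the pads) lies 19 mm behind it (r.tcp_to_grasp is the distance from the TCP to the grasp point, in mm); z points along the fingers, y is the line along which they close (so a half turn about z gives the same grasp; the last joint's range is limited). The gripper opens to 85 mm and grips with 20 to 120 N. Pads are 22 mm wide; open, the fingers measure 114 mm over their backs; the gripper's body (76 mm by 85 mm) begins 54 mm behind the grasp point. The pads swing forward as they close: fully open they stand 13 mm farther back than shut.
Start: joints at [-1.189, 0.353, 1.633, -0, 1.155, -0.002], TCP at [234.028, -579.533, 231.281] pointing down, gripper open.
Joint ranges: [-2.63, 2.63], [-0.92, 2.1], [0.06, 2.66], [-1.3, 4.44], [0, 2.69], [-3.02, 3.02]. Speed limits (rad/s): [2.22, 2.22, 2.79, 3.14, 3.14, 3.14].

### API

Orientations are given as [roll, pitch, yaw] about the fixed x, y, z axes, in that order (R = Rz(yaw) Ry(pitch) Rx(roll)).
In Python, from rig import r gives the robot as it stands. The module is installed in compiled form; this text tells all that it offers.
- The arm moves only by the tool play_rows, never from a script. Its argument "rows" is a list of rows, each an object with "dp": the shift along the tool's x, y, z in units of 40 mm (1.0 is 40 mm), a list of three; "turn": the turn, a rotation vector about the tool's x, y, z in units of 6 degrees (1.0 is 6 degrees), a list of three; "fingers": the closure, from 0 (fully open) to 1 (shut). In form: [{"dp": [tx, ty, tz], "turn": [wx, wy, wz], "fingers": fingers}, ...]. A call has 1 to 5 rows; each row shifts and turns the commanded pose from where the row before left it, along the tool's axes as they then stand; what a row does not reach is not made up. A row lasts 1/12 s, in which the tool goes at most 41.7 mm and 7.16 degrees, less where a joint would pass 70% of its speed; a pose out of reach is approached as far as the arm can. A call is refused whole if a number of a shift passes 1 or a number of a turn 1, either way. A call with a gripper value outside its range is refused whole. The fingers move at their own pace and stop on an object; "force" is the grip in N (left out, the last holds). Time passes only in rows, so rows that do not move let the fingers close. It gives the time, the measured TCP pose, the force, the opening and the grip force at its end, in the units of the state.
- r.sense(): the state, without advancing time (a new reading comes with each control period).
- r.grab_frame(name): name is "side" or "top"; returns a dict with "pixels" (400x640x3 uint8, red, green, blue), "fx", "fy", "cx", "cy" (pixels), "dist" ([k1, k2, p1, p2, k3] as OpenCV has them; the pictures are not rectified), "pose" (4x4, takes a point from camera to world coordinates). Camera axes: x right, y down, z forward; pixel columns grow to the right and rows downward; lengths in mm; the calibration is good to about 2 mm. A picture is of the moment at which its call begins. There is no depth.
- r.sign_off(): hands the job in; it is judged then, once.
The state is a dict: "clock": time; "qpos": joint angles; "qvel": joint speeds; "joint_efforts": joint torques, N m; "eef_pos": TCP position; "tcp_rot": TCP orientation; "contact_force": force on the tool from outside, world axes, zero at the start; "wrist_torque": the same for the moment, N m; "opening": opening from 0.0 (shut) to 1.0 (fully open); "grasp_force": force on a finger pad.
Only numpy, scipy, OpenCV 4.12 (cv2) and the standard library are available. Lean on these libraries where they do the work, as an engineer would, in place of code of your own. Each camera call takes 0.05 s, during which the arm holds its last target. There are 200 camera calls.

## Working session

There is one attempt and no reset: what is moved stays moved. The work goes in short steps, Python scripts to look and compute and a tool call to move; the robot and the scene stay as the last step left them, time stands still between calls to the robot, and variables do not carry over. Pictures are saved under pics/ and viewed, at most 10 in all, crops included, and the job is handed in when it is done.

Besides the shell and the picture viewer there is one more tool, called after "Request:" by a JSON object that holds its "fn" and its "kwargs", one argument or row to a line. play_rows: Moves the arm, as the interface text tells. Its arguments: {"type":"object","properties":{"rows":{"type":"array"},"force":{"type":"number"}},"required":["rows"]}

```bash
mkdir -p pics; cat > h.py <<'E'
import numpy as np,cv2
from rig import r
def grab(n,save=None):
    f=r.grab_frame(n)
    if save: cv2.imwrite('pics/'+save,np.ascontiguousarray(f['pixels'][:,:,::-1]))
    return f
def KD(f): return np.array([[f['fx'],0,f['cx']],[0,f['fy'],f['cy']],[0,0,1.]]),np.array(f['dist'],float)
def ray(f,u,v):
    K,D=KD(f);p=cv2.undistortPoints(np.array([[[u,v]]],float),K,D)[0,0]
    T=np.array(f['pose']);return T[:3,3],T[:3,:3]@np.array([p[0],p[1],1])
def atz(f,u,v,z):
    o,d=ray(f,u,v);return (o+d*(z-o[2])/d[2]).round(1)
def proj(f,P):
    K,D=KD(f);T=np.linalg.inv(np.array(f['pose']));P=np.atleast_2d(np.array(P,float))
    return cv2.projectPoints(P,cv2.Rodrigues(T[:3,:3])[0],T[:3,3],K,D)[0][:,0].round(1)
def tri(a,b):
    (o1,d1),(o2,d2)=a,b
    s=np.linalg.lstsq(np.c_[d1,-d2],o2-o1,rcond=None)[0];p,q=o1+s[0]*d1,o2+s[1]*d2
    return ((p+q)/2).round(1),np.linalg.norm(p-q).round(1)
E
python3 - <<'E'
from h import *
import pickle
a=grab('top','top0.png');b=grab('side','side0.png')
pickle.dump((a,b),open('f0.pkl','wb'))
for f in(a,b):print(np.array(f['pose']).round(2).tolist(),f['fx'])
print(r.sense())
E
```

```text
[[-0.01, -0.98, 0.19, 331.62], [-1.0, 0.01, 0.0, -102.87], [-0.0, -0.19, -0.98, 1145.64], [0.0, 0.0, 0.0, 1.0]] 401.773958054625
[[-0.96, -0.19, 0.23, 329.4], [-0.29, 0.62, -0.73, 601.75], [-0.01, -0.76, -0.64, 711.53], [0.0, 0.0, 0.0, 1.0]] 382.7677169899437
{'clock': 0.1, 'qpos': array([-1.18939358e+00,  3.53617974e-01,  1.63403824e+00, -1.17393228e-05,
        1.15523904e+00, -2.39591714e-03]), 'qvel': array([ 0.0015757 , -0.00209068, -0.0018606 ,  0.00077775,  0.00030164,
        0.00095591]), 'joint_efforts': array([ 3.92446573e-04, -6.06357551e+01, -3.42821395e+01, -2.87084174e-05,
        3.86203435e-03, -2.75781855e-05]), 'eef_pos': array([ 233.86713873, -579.13146327,  230.62156909]), 'tcp_rot': array([-3.14029003e+00,  7.61307711e-06,  3.83803413e-01]), 'contact_force': array([-0.02767514,  0.58996506, -0.35730454]), 'wrist_torque': array([ 0.0149899 , -0.00394986,  0.05746079]), 'grasp_force': 0.0, 'opening': 0.9988521272942185}
```

View pics/top0.png

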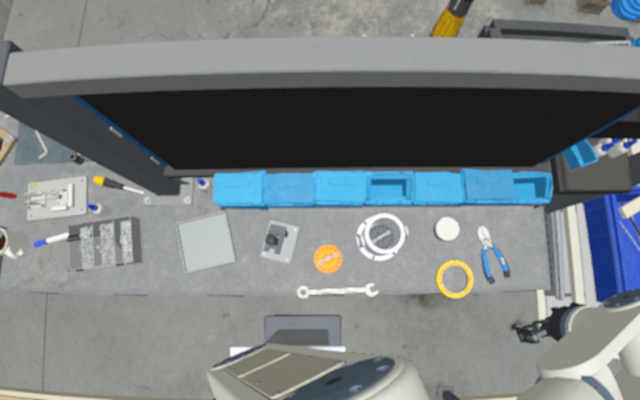

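View pics/side0.png

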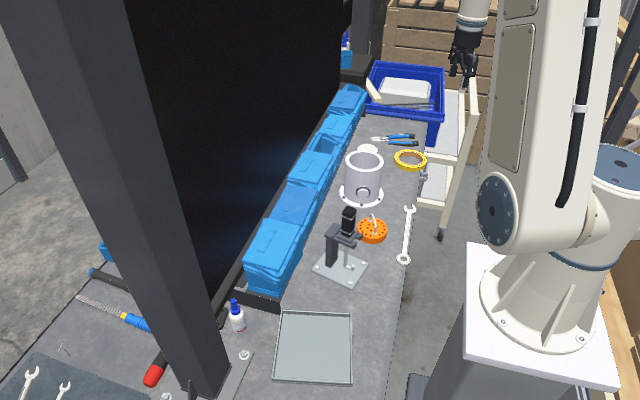

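The top view shows the tray at (207,242), rest and hook (279,241), orange look-alike (328,259, not meant), housing with the dark strainer in its bore (382,236), tin (447,229) and bottle (203,182). The side view shows the hook at (348,220), housing (363,178) and tray (313,347). The things that could be mistaken for the strainer are the orange disc and the yellow ring (455,279); the one I want is in the housing.

```bash
python3 - <<'E'
import pickle,cv2,numpy as np
a,b=pickle.load(open('f0.pkl','rb'))
def crop(f,x0,y0,w,h,s,n):
    cv2.imwrite('pics/'+n,cv2.resize(np.ascontiguousarray(f['pixels'][y0:y0+h,x0:x0+w,::-1]),None,fx=s,fy=s,interpolation=cv2.INTER_CUBIC))
crop(a,255,200,160,85,5,'tc.png')
crop(b,300,140,100,150,4,'sc.png')
E
```

```text
(no output)
```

View pics/tc.png

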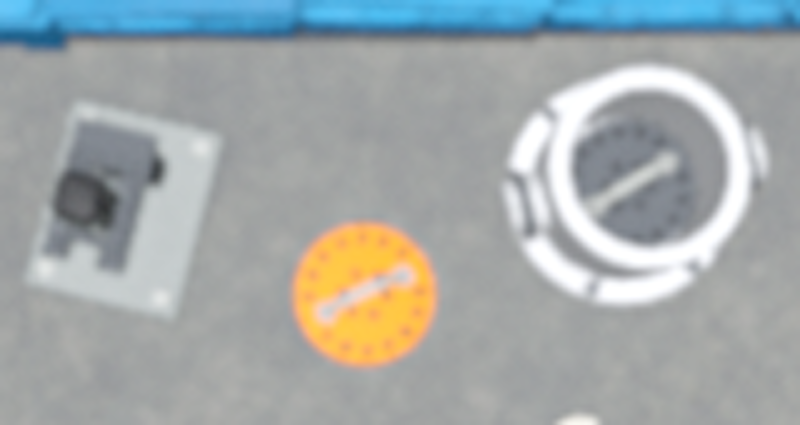

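View pics/sc.png

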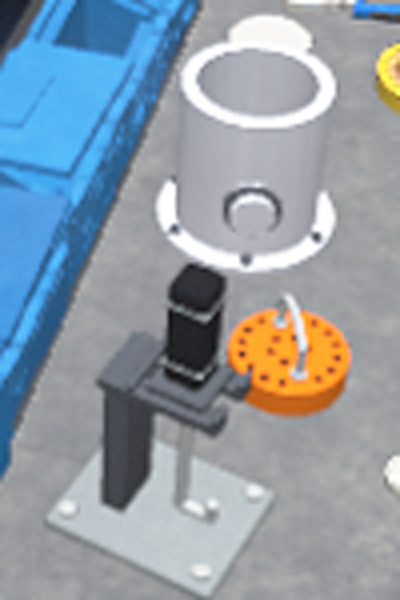

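The crops show the rim centre at top-view pixel (385,233.4). The loop bar runs from (375,241.4) to (389.4,231.6) in the top view, inside the housing on the dark disc. The grip top is at (271.5,239) in the top view and (349,211) in the side view. The fork opens towards the robot.

```bash
python3 - <<'E'
import pickle
from h import *
a,b=pickle.load(open('f0.pkl','rb'))
t=lambda u,v:(255+u/5,200+v/5)
s=lambda u,v:(300+u/4,140+v/4)
print('rim',atz(a,*t(650,167),123),atz(b,*s(258,84),123),tri(ray(a,*t(650,167)),ray(b,*s(258,84))))
print('foot',atz(a,*t(625,208),6))
L=[atz(a,*t(594,212),62),atz(a,*t(672,158),62)];print('loop',L,atz(a,*t(636,183),68.5))
pl=[atz(a,*t(*p),4) for p in[(80,102),(222,135),(175,318),(27,285)]];print('plate',pl,np.mean(pl,0))
e=pl[3]+pl[2]-pl[0]-pl[1];print('rest -x dir',np.degrees(np.arctan2(e[1],e[0])))
e=pl[1]+pl[2]-pl[0]-pl[3];print('side dir',np.degrees(np.arctan2(e[1],e[0])))
print('grip',tri(ray(a,*t(80,195)),ray(b,*s(197,284))),atz(a,*t(80,195),192),atz(b,*s(197,284),192))
pr=[atz(a,*t(*p),116) for p in[(55,248),(112,265)]];print('prongs',pr)
# side: tray corners
print('tray side',[atz(b,u,v,16) for u,v in[(280,312),(352,313),(352,384),(274,380)]])
print('tray top',[atz(a,u,v,16) for u,v in[(178,223),(227,212),(236,262),(187,272)]])
print('bottle',atz(a,203,184,0),'tin',atz(a,447,229,38))
E
```

```text
rim [ 447.  -260.6  123. ] [ 447.9 -253.5  123. ] (array([ 448.3, -261.4,  117.5]), np.float64(1.4))
foot [ 436.9 -263.6    6. ]
loop [array([ 429.8, -238.8,   62. ]), array([ 458.7, -282.2,   62. ])] [ 444.6 -261.2   68.5]
plate [array([501. ,  47.6,   4. ]), array([481.2, -34.3,   4. ]), array([377.3,  -7.8,   4. ]), array([396.3,  76.3,   4. ])] [438.95  20.45   4.  ]
rest -x dir 165.17804981771636
side dir -103.15584261896511
grip (array([429.8,  23.2, 185. ]), np.float64(1.6)) [428.3  22.2 192. ] [429.3  30.8 192. ]
prongs [array([408.8,  44.6, 116. ]), array([400. ,  15.3, 116. ])]
tray side [array([531.1, 187.8,  16. ]), array([386.2, 146.4,  16. ]), array([353. , 292.4,  16. ]), array([490.7, 326.6,  16. ])]
tray top [array([493.4, 315.5,  16. ]), array([524.5, 173.3,  16. ]), array([381.9, 143.1,  16. ]), array([353.9, 282.3,  16. ])]
bottle [611.8 252.3  -0. ] tin [ 466.8 -449.1   38. ]
```

Request:
{"fn": "play_rows", "kwargs": {
  "rows": [
    {"dp":[0,0,0],"turn":[0,0,-1],"fingers":0},
    {"dp":[0,0,0],"turn":[0,0,-1],"fingers":0},
    {"dp":[0,0,0],"turn":[0,0,-1],"fingers":0},
    {"dp":[0,0,0],"turn":[0,0,-1],"fingers":0},
    {"dp":[0,0,0],"turn":[0,0,-1],"fingers":0}
  ]
}}

```text
clock: 0.52
eef_pos: [233.9, -579.3, 230.8]
tcp_rot: [-3.141, -0.0, 0.913]
contact_force: [-0.1, -0.7, 0.4]
opening: 1.0
grasp_force: 0.0
```

Request:
{"fn": "play_rows", "kwargs": {
  "rows": [
    {"dp":[0,0,-0.3],"turn":[0,0,-1],"fingers":0},
    {"dp":[0,0,0],"turn":[0,0,-1],"fingers":0},
    {"dp":[0,0,0],"turn":[0,0,-1],"fingers":0},
    {"dp":[0,0,0],"turn":[0,0,-1],"fingers":0},
    {"dp":[0.5,0,0],"turn":[0,0,0],"fingers":0}
  ]
}}

```text
clock: 0.93
eef_pos: [238.4, -562.1, 243.0]
tcp_rot: [3.141, 0.001, 1.332]
contact_force: [0.0, 0.7, -0.0]
opening: 1.005
grasp_force: 0.0
```

Request:
{"fn": "play_rows", "kwargs": {
  "rows": [
    {"dp":[1,0.07,0],"turn":[0,0,0],"fingers":0},
    {"dp":[1,0.07,0],"turn":[0,0,0],"fingers":0},
    {"dp":[1,0.07,0],"turn":[0,0,0],"fingers":0},
    {"dp":[1,0.07,0],"turn":[0,0,0],"fingers":0},
    {"dp":[1,0.07,0],"turn":[0,0,0],"fingers":0}
  ]
}}

```text
clock: 1.35
eef_pos: [300.8, -367.5, 242.9]
tcp_rot: [-3.141, -0.0, 1.326]
contact_force: [1.2, -0.9, 0.5]
opening: 1.003
grasp_force: 0.0
```

Request:
{"fn": "play_rows", "kwargs": {
  "rows": [
    {"dp":[1,0.07,0],"turn":[0,0,0],"fingers":0},
    {"dp":[1,0.07,0],"turn":[0,0,0],"fingers":0},
    {"dp":[1,0.07,0],"turn":[0,0,0],"fingers":0},
    {"dp":[1,0.07,0],"turn":[0,0,0],"fingers":0},
    {"dp":[0.5,0.07,0],"turn":[0,0,0],"fingers":0}
  ]
}}

```text
clock: 1.77
eef_pos: [357.9, -194.7, 243.1]
tcp_rot: [-3.141, -0.001, 1.327]
contact_force: [-0.2, 0.3, -0.0]
opening: 1.0
grasp_force: 0.0
```

```bash
python3 - <<'E'
from h import *
import pickle
a=grab('top');b=grab('side');pickle.dump((a,b),open('f1.pkl','wb'))
print(r.sense()['eef_pos'],proj(a,r.sense()['eef_pos']),proj(b,r.sense()['eef_pos']))
c1=cv2.resize(a['pixels'][190:290,250:400],None,fx=2.6,fy=2.6,interpolation=2)
c1=cv2.copyMakeBorder(c1,0,340,0,10,0)
c2=cv2.resize(b['pixels'][100:300,300:430],None,fx=3,fy=3,interpolation=2)
cv2.imwrite('pics/c1.png',np.hstack([c1,c2])[:,:,::-1])
E
```

```text
[ 358.47404432 -195.56032282  243.19402252] [[365.3 267.1]] [[401.5 138.4]]
```

View pics/c1.png

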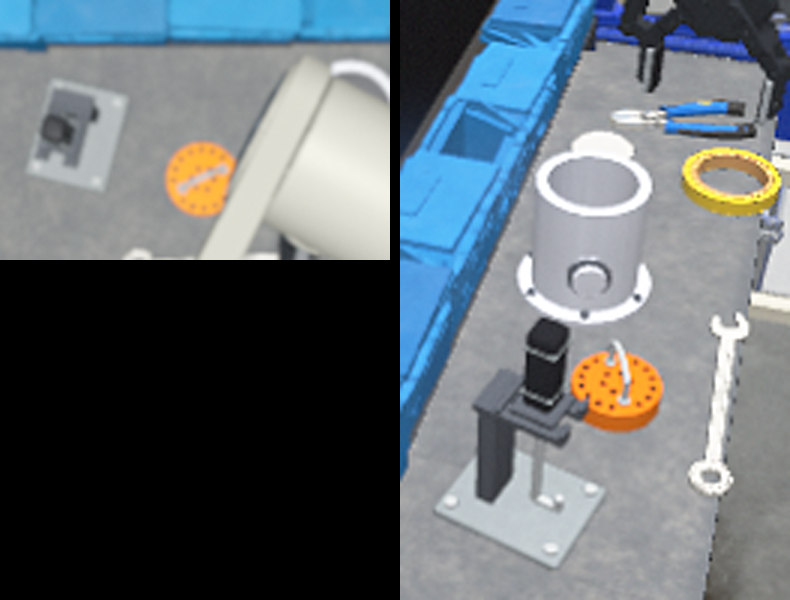

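In this picture the side view shows open fingertips at about (383.5,129) and (426,135). The top view is blocked by the arm.

```bash
python3 - <<'E'
import pickle
from h import *
a,b=pickle.load(open('f1.pkl','rb'))
p=np.array([358.5,-195.6,243.2]);yd=np.array([.97,-.242,0])
for dz in(0,13):
  for s in(-50,50):print(dz,s,proj(b,p+yd*s+[0,0,dz]))
# predicted side pixels of hook features from top-based estimate
R=np.array([[np.cos(-.244),-np.sin(-.244)],[np.sin(-.244),np.cos(-.244)]])
def H(o,l): return np.r_[o[:2]+R@np.array(l[:2]),o[2]+l[2]]
for y in(22,26,31):
  o=np.array([429,y,116]);print(y,proj(b,[H(o,(0,0,76)),H(o,(0,0,6)),H(o,(-20,0,-86)),H(o,(0,0,-100))]).tolist())
for y in(-260,-254):print(proj(b,[447,y,123]),proj(b,[447,y,0]))
E
```

```text
0 -50 [[422.1 144.4]]
0 50 [[381.7 132.8]]
13 -50 [[423.  139.5]]
13 50 [[382.3 128. ]]
22 [[350.4, 208.3], [348.4, 232.5], [353.9, 263.9], [345.8, 264.4]]
26 [[349.9, 209.5], [348.0, 233.7], [353.5, 265.2], [345.4, 265.7]]
31 [[349.4, 211.1], [347.5, 235.3], [353.0, 266.8], [344.9, 267.3]]
[[365.3 159.7]] [[361.8 194.7]]
[[364.9 161. ]] [[361.4 196. ]]
```

Request:
{"fn": "play_rows", "kwargs": {
  "rows": [
    {"dp":[0.96,0.06,0],"turn":[0,0,0],"fingers":0},
    {"dp":[0.96,0.06,0],"turn":[0,0,0],"fingers":0},
    {"dp":[0.96,0.06,0],"turn":[0,0,0],"fingers":0},
    {"dp":[0.96,0.06,0],"turn":[0,0,0],"fingers":0},
    {"dp":[0.96,0.06,0],"turn":[0,0,0],"fingers":0}
  ]
}}

```text
clock: 2.28
eef_pos: [416.4, -13.9, 243.3]
tcp_rot: [3.141, 0.0, 1.325]
contact_force: [1.1, 0.2, -0.3]
opening: 1.003
grasp_force: 0.0
```

Request:
{"fn": "play_rows", "kwargs": {
  "rows": [
    {"dp":[0.96,0.06,0],"turn":[0,0,0],"fingers":0},
    {"dp":[0,0,0],"turn":[0,0,0],"fingers":0},
    {"dp":[0,0,0],"turn":[0,0,0],"fingers":0}
  ]
}}

```text
clock: 2.53
eef_pos: [428.2, 22.9, 243.0]
tcp_rot: [-3.141, 0.0, 1.33]
contact_force: [0.5, -0.8, -0.1]
opening: 1.001
grasp_force: 0.0
```

```bash
python3 - <<'E'
from h import *
b=grab('side');s=r.sense();print(s['eef_pos'],s['tcp_rot'])
cv2.imwrite('pics/c2.png',cv2.resize(b['pixels'][140:280,290:430],None,fx=4,fy=4,interpolation=2)[:,:,::-1])
E
```

```text
[427.70318375  21.74766414 242.96294763] [-3.14090598e+00  7.61123553e-04  1.32827374e+00]
```

View pics/c2.png

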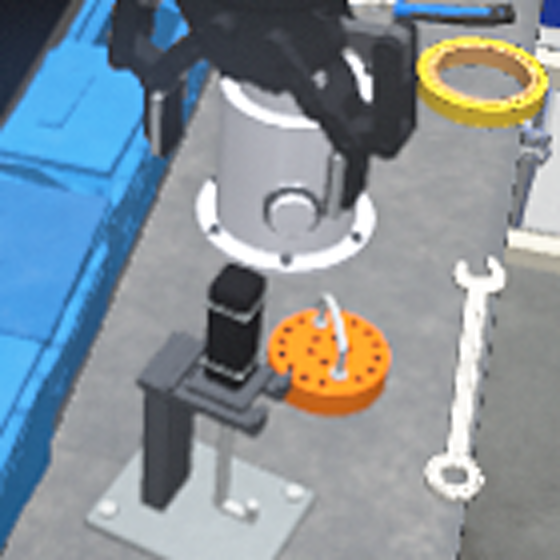

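Side crop: the open pads are at crop pixels (160,152) and (345,205), roughly astride the grip top at (237,285). I'll nudge about 6 mm in +y and go down.

Request:
{"fn": "play_rows", "kwargs": {
  "rows": [
    {"dp":[0.16,0.03,0.5],"turn":[0,0,0],"fingers":0},
    {"dp":[0,0,0.7],"turn":[0,0,0],"fingers":0},
    {"dp":[0,0,0.7],"turn":[0,0,0],"fingers":0},
    {"dp":[0,0,0.7],"turn":[0,0,0],"fingers":0},
    {"dp":[0,0,0],"turn":[0,0,0],"fingers":0}
  ],
  "force": 60
}}

```text
clock: 3.0
eef_pos: [427.0, 25.8, 135.3]
tcp_rot: [-3.134, 0.003, 1.324]
contact_force: [-1.1, 0.5, -0.0]
opening: 0.999
grasp_force: 0.0
```

Request:
{"fn": "play_rows", "kwargs": {
  "rows": [
    {"dp":[0,0,0],"turn":[0,0,0],"fingers":0.5},
    {"dp":[0,0,0],"turn":[0,0,0],"fingers":0.6},
    {"dp":[0,0,0],"turn":[0,0,0],"fingers":0.7},
    {"dp":[0,0,0],"turn":[0,0,0],"fingers":0.8},
    {"dp":[0,0,0],"turn":[0,0,0],"fingers":1}
  ]
}}

```text
clock: 3.42
eef_pos: [431.3, 27.7, 140.5]
tcp_rot: [3.139, -0.001, 1.326]
contact_force: [-0.5, -0.3, 0.4]
opening: 0.3
grasp_force: 0.0
```

Request:
{"fn": "play_rows", "kwargs": {
  "rows": [
    {"dp":[0,0,0],"turn":[0,0,0],"fingers":1},
    {"dp":[0,0,0],"turn":[0,0,0],"fingers":1},
    {"dp":[0,0,0],"turn":[0,0,0],"fingers":1},
    {"dp":[0,0,0],"turn":[0,0,0],"fingers":1},
    {"dp":[0,0,0],"turn":[0,0,0],"fingers":1}
  ]
}}

```text
clock: 3.83
eef_pos: [431.2, 27.8, 140.5]
tcp_rot: [3.14, -0.0, 1.327]
contact_force: [-2.3, -1.2, 8.2]
opening: 0.276
grasp_force: 58.6
```

Request:
{"fn": "play_rows", "kwargs": {
  "rows": [
    {"dp":[0,0,-0.2],"turn":[0,0,0],"fingers":1},
    {"dp":[0,0,-0.2],"turn":[0,0,0],"fingers":1},
    {"dp":[0,0,0],"turn":[0,0,0],"fingers":1}
  ]
}}

```text
clock: 4.08
eef_pos: [431.5, 27.9, 157.1]
tcp_rot: [3.139, -0.001, 1.326]
contact_force: [0.6, -0.2, -0.5]
opening: 0.275
grasp_force: 58.8
```

Request:
{"fn": "play_rows", "kwargs": {
  "rows": [
    {"dp":[0,-0.4,0],"turn":[0,0,0],"fingers":1},
    {"dp":[0,-0.5,0],"turn":[0,0,0],"fingers":1},
    {"dp":[0,-0.5,0],"turn":[0,0,0],"fingers":1},
    {"dp":[0,-0.3,0],"turn":[0,0,0],"fingers":1},
    {"dp":[0,0,0],"turn":[0,0,0],"fingers":1}
  ]
}}

```text
clock: 4.5
eef_pos: [362.1, 44.5, 155.1]
tcp_rot: [-3.14, 0.0, 1.327]
contact_force: [-0.7, 0.1, -1.8]
opening: 0.277
grasp_force: 59.0
```

Request:
{"fn": "play_rows", "kwargs": {
  "rows": [
    {"dp":[0,0,-0.8],"turn":[0,0,0],"fingers":1},
    {"dp":[0,0,-1],"turn":[0,0,0],"fingers":1},
    {"dp":[0,0,-0.8],"turn":[0,0,0],"fingers":1},
    {"dp":[0,0,-0.5],"turn":[0,0,0],"fingers":1},
    {"dp":[0,0,0],"turn":[0,0,0],"fingers":1}
  ]
}}

```text
clock: 4.92
eef_pos: [368.0, 44.5, 284.0]
tcp_rot: [3.133, -0.003, 1.326]
contact_force: [1.3, -0.1, -1.9]
opening: 0.276
grasp_force: 59.7
```

Request:
{"fn": "play_rows", "kwargs": {
  "rows": [
    {"dp":[-0.4,0.26,0],"turn":[0,0,0],"fingers":1},
    {"dp":[-0.78,0.53,0],"turn":[0,0,0],"fingers":1},
    {"dp":[-0.78,0.53,0],"turn":[0,0,0],"fingers":1},
    {"dp":[-0.78,0.53,0],"turn":[0,0,0],"fingers":1},
    {"dp":[-0.78,0.53,0],"turn":[0,0,0],"fingers":1}
  ]
}}

```text
clock: 5.33
eef_pos: [423.4, -117.4, 278.5]
tcp_rot: [3.142, 0.0, 1.327]
contact_force: [0.6, 0.7, -1.3]
opening: 0.273
grasp_force: 59.5
```

Request:
{"fn": "play_rows", "kwargs": {
  "rows": [
    {"dp":[-0.78,0.53,0],"turn":[0,0,0],"fingers":1},
    {"dp":[-0.78,0.53,0],"turn":[0,0,0],"fingers":1},
    {"dp":[-0.78,0.53,0],"turn":[0,0,0],"fingers":1},
    {"dp":[-0.4,0.26,0],"turn":[0,0,0],"fingers":1},
    {"dp":[0,0,0],"turn":[0,0,-1],"fingers":1}
  ]
}}

```text
clock: 5.75
eef_pos: [469.5, -243.9, 277.8]
tcp_rot: [3.142, 0.001, 1.427]
contact_force: [-0.1, 0.9, -2.5]
opening: 0.271
grasp_force: 59.6
```

Request:
{"fn": "play_rows", "kwargs": {
  "rows": [
    {"dp":[0,0,0],"turn":[0,0,-1],"fingers":1},
    {"dp":[0,0,0],"turn":[0,0,-1],"fingers":1},
    {"dp":[0,0,0],"turn":[0,0,-1],"fingers":1},
    {"dp":[0,0,0],"turn":[0,0,-1],"fingers":1},
    {"dp":[0,0,0],"turn":[0,0,-1],"fingers":1}
  ]
}}

```text
clock: 6.17
eef_pos: [468.2, -240.0, 277.9]
tcp_rot: [-3.141, -0.001, 1.96]
contact_force: [0.2, 0.9, -2.1]
opening: 0.27
grasp_force: 59.6
```

Request:
{"fn": "play_rows", "kwargs": {
  "rows": [
    {"dp":[0,0,0],"turn":[0,0,-1],"fingers":1},
    {"dp":[0,0,0],"turn":[0,0,-1],"fingers":1},
    {"dp":[0,0,0],"turn":[0,0,0],"fingers":1},
    {"dp":[0,0,0],"turn":[0,0,0],"fingers":1}
  ]
}}

```text
clock: 6.5
eef_pos: [468.1, -239.8, 278.3]
tcp_rot: [-3.141, -0.001, 2.161]
contact_force: [-0.1, 0.4, -1.3]
opening: 0.274
grasp_force: 59.6
```

```bash
python3 - <<'E'
from h import *
import pickle
b=grab('side');a=grab('top');s=r.sense();print(s['eef_pos'],s['tcp_rot'])
pickle.dump((a,b,s['eef_pos']),open('f2.pkl','wb'))
c2=cv2.resize(b['pixels'][90:220,310:420],None,fx=4,fy=4,interpolation=2)
c1=cv2.resize(a['pixels'][195:295,340:420],None,fx=4,fy=4,interpolation=2);c1=cv2.copyMakeBorder(c1,0,120,0,10,0)
cv2.imwrite('pics/c3.png',np.hstack([c1,c2])[:,:,::-1])
E
```

```text
[ 468.09537878 -239.78131292  278.6819436 ] [-3.14126597e+00 -5.12178286e-04  2.16087081e+00]
```

View pics/c3.png

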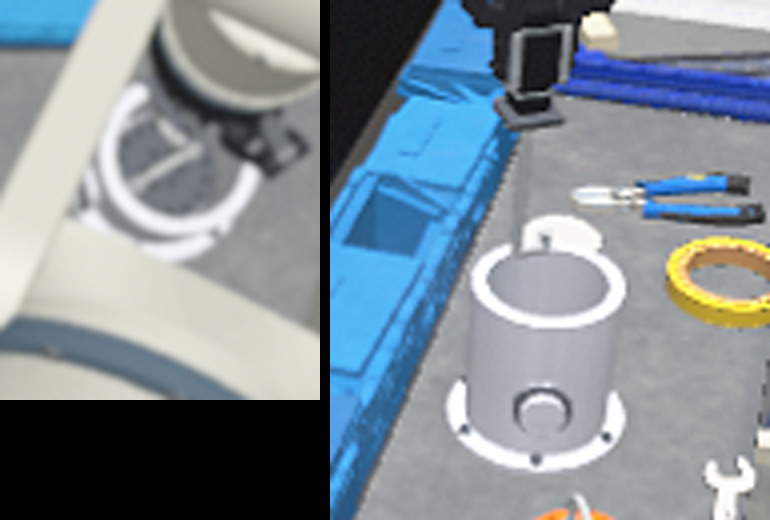

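Side crop: collar at (360,118), rod bottom at (357.5,151), tip top at (364.2,150), rim centre at (364.5,161.2). The top crop still shows the loop bar from (374,242) to (391,230).

```bash
python3 - <<'E'
import pickle
from h import *
a,b,p=pickle.load(open('f2.pkl','rb'))
o=p-[0,0,24.5];ca,sa=np.cos(2.161-np.pi/2),np.sin(2.161-np.pi/2)
def H(l): return o+[ca*l[0]-sa*l[1],sa*l[0]+ca*l[1],l[2]]
for n,l in dict(collar=(0,0,3),rodbot=(0,0,-104),tip=(-20,0,-86)).items(): print(n,proj(b,H(l)))
for dy in(-4,4):print('off',dy,proj(b,H((0,dy,3))),proj(b,H((-20,dy,-86))))
print(atz(b,360,118.2,o[2]+3),atz(b,364.2,150,o[2]-86),H((-20,0,-86)),atz(b,364.5,161.25,123))
print(atz(a,373.75,242,62),atz(a,391.2,230,62))
E
```

```text
collar [[359.7 117.7]]
rodbot [[356.8 154.1]]
tip [[364.4 147.1]]
off -4 [[359.1 117. ]] [[363.8 146.3]]
off 4 [[360.4 118.5]] [[365.  147.9]]
[ 467.  -237.6  257.2] [ 449.2 -237.   168.2] [ 451.47883186 -250.91191795  168.1819436 ] [ 447.7 -252.3  123. ]
[ 430.9 -238.7   62. ] [ 463.  -287.3   62. ]
```

Request:
{"fn": "play_rows", "kwargs": {
  "rows": [
    {"dp":[-0.05,0.17,0.3],"turn":[0,0,0],"fingers":1},
    {"dp":[0,0,0.5],"turn":[0,0,0],"fingers":1},
    {"dp":[0,0,0.5],"turn":[0,0,0],"fingers":1},
    {"dp":[0,0,0.3],"turn":[0,0,0],"fingers":1},
    {"dp":[0,0,0.2],"turn":[0,0,0],"fingers":1}
  ]
}}

```text
clock: 7.02
eef_pos: [474.3, -236.9, 204.8]
tcp_rot: [-3.14, -0.002, 2.163]
contact_force: [-0.4, 0.3, -1.9]
opening: 0.271
grasp_force: 59.6
```

```bash
python3 - <<'E'
from h import *
b=grab('side');a=grab('top');s=r.sense();print(s['eef_pos'],s['tcp_rot'],s['contact_force'])
c2=cv2.resize(b['pixels'][120:210,320:410],None,fx=4.4,fy=4.4,interpolation=2)
c1=cv2.resize(a['pixels'][205:285,345:425],None,fx=4.95,fy=4.95,interpolation=2)
cv2.imwrite('pics/c4.png',np.hstack([c1,c2])[:,:,::-1])
E
```

```text
[ 474.2410303  -236.98799309  205.42019525] [-3.14029028e+00 -2.48117976e-03  2.16328291e+00] [-0.31227076  0.43016441 -2.38454214]
```

View pics/c4.png

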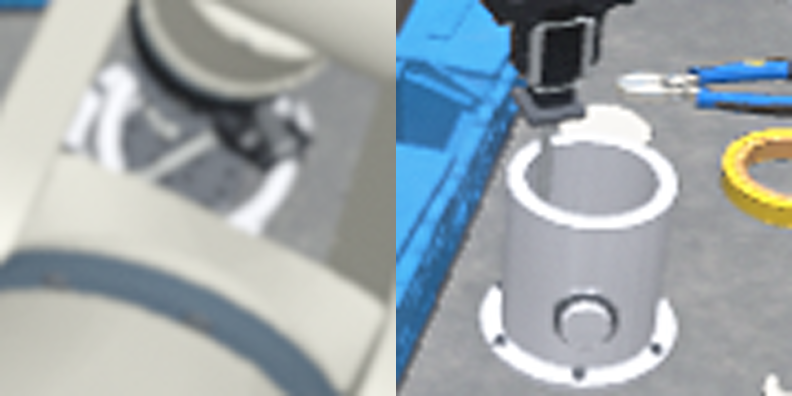

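The rod enters the bore at the far-left side (crop u 545 against bore centre 592, about 28 mm), as planned. I'll go down slowly and watch the force.

Request:
{"fn": "play_rows", "kwargs": {
  "rows": [
    {"dp":[0,0,0.2],"turn":[0,0,0],"fingers":1},
    {"dp":[0,0,0.15],"turn":[0,0,0],"fingers":1},
    {"dp":[0,0,0.15],"turn":[0,0,0],"fingers":1},
    {"dp":[0,0,0],"turn":[0,0,0],"fingers":1}
  ]
}}

```text
clock: 7.45
eef_pos: [474.4, -237.3, 186.3]
tcp_rot: [-3.141, -0.001, 2.164]
contact_force: [0.1, 1.0, -2.3]
opening: 0.266
grasp_force: 59.6
```

Request:
{"fn": "play_rows", "kwargs": {
  "rows": [
    {"dp":[0,0,0.15],"turn":[0,0,0],"fingers":1},
    {"dp":[0,0,0.15],"turn":[0,0,0],"fingers":1},
    {"dp":[0,0,0.12],"turn":[0,0,0],"fingers":1},
    {"dp":[0,0,0],"turn":[0,0,0],"fingers":1},
    {"dp":[0,0,0],"turn":[0,0,0],"fingers":1}
  ]
}}

```text
clock: 7.87
eef_pos: [474.6, -237.5, 170.1]
tcp_rot: [-3.141, -0.001, 2.164]
contact_force: [-0.3, 0.4, -1.3]
opening: 0.273
grasp_force: 59.6
```

Request:
{"fn": "play_rows", "kwargs": {
  "rows": [
    {"dp":[0,0,0.09],"turn":[0,0,0],"fingers":1},
    {"dp":[0,-0.14,0],"turn":[0,0,0],"fingers":1},
    {"dp":[0,-0.14,0],"turn":[0,0,0],"fingers":1},
    {"dp":[0,0,0],"turn":[0,0,0],"fingers":1}
  ]
}}

```text
clock: 8.2
eef_pos: [464.5, -244.2, 166.9]
tcp_rot: [-3.141, -0.0, 2.164]
contact_force: [0.4, -0.3, -0.9]
opening: 0.273
grasp_force: 59.5
```

Request:
{"fn": "play_rows", "kwargs": {
  "rows": [
    {"dp":[0,-0.14,0],"turn":[0,0,0],"fingers":1},
    {"dp":[0,-0.14,0],"turn":[0,0,0],"fingers":1},
    {"dp":[0,0,0],"turn":[0,0,0],"fingers":1},
    {"dp":[0,0,0],"turn":[0,0,0],"fingers":1}
  ]
}}

```text
clock: 8.53
eef_pos: [456.0, -250.3, 167.0]
tcp_rot: [3.142, 0.0, 2.163]
contact_force: [-0.5, 0.1, -1.7]
opening: 0.27
grasp_force: 59.5
```

Request:
{"fn": "play_rows", "kwargs": {
  "rows": [
    {"dp":[0,0,-0.2],"turn":[0,0,0],"fingers":1},
    {"dp":[0,0,-0.15],"turn":[0,0,0],"fingers":1},
    {"dp":[0,0,-0.15],"turn":[0,0,0],"fingers":1},
    {"dp":[0,0,-0.1],"turn":[0,0,0],"fingers":1},
    {"dp":[0,0,0],"turn":[0,0,0],"fingers":1}
  ]
}}

```text
clock: 8.95
eef_pos: [456.8, -250.2, 192.0]
tcp_rot: [3.141, 0.001, 2.164]
contact_force: [-0.8, -0.3, -3.7]
opening: 0.273
grasp_force: 59.4
```

Request:
{"fn": "play_rows", "kwargs": {
  "rows": [
    {"dp":[0,0,-0.1],"turn":[0,0,0],"fingers":1},
    {"dp":[0,0,0],"turn":[0,0,0],"fingers":1},
    {"dp":[0,0,0],"turn":[0,0,0],"fingers":1},
    {"dp":[0,0,0],"turn":[0,0,0],"fingers":1}
  ]
}}

```text
clock: 9.28
eef_pos: [456.1, -250.0, 194.7]
tcp_rot: [-3.141, -0.0, 2.164]
contact_force: [-0.5, -0.8, -4.9]
opening: 0.275
grasp_force: 59.4
```

Request:
{"fn": "play_rows", "kwargs": {
  "rows": [
    {"dp":[0,0,-0.2],"turn":[0,0,0],"fingers":1},
    {"dp":[0,0,-0.3],"turn":[0,0,0],"fingers":1},
    {"dp":[0,0,-0.35],"turn":[0,0,0],"fingers":1},
    {"dp":[0,0,-0.35],"turn":[0,0,0],"fingers":1},
    {"dp":[0,0,-0.35],"turn":[0,0,0],"fingers":1}
  ]
}}

```text
clock: 9.7
eef_pos: [456.1, -250.0, 257.9]
tcp_rot: [-3.141, -0.0, 2.164]
contact_force: [-0.1, 0.1, -4.7]
opening: 0.271
grasp_force: 59.3
```

Request:
{"fn": "play_rows", "kwargs": {
  "rows": [
    {"dp":[0,0,-0.35],"turn":[0,0,0],"fingers":1},
    {"dp":[0,0,-0.35],"turn":[0,0,0],"fingers":1},
    {"dp":[0,0,-0.35],"turn":[0,0,0],"fingers":1},
    {"dp":[0,0,-0.3],"turn":[0,0,0],"fingers":1},
    {"dp":[0,0,-0.2],"turn":[0,0,0],"fingers":1}
  ]
}}

```text
clock: 10.12
eef_pos: [456.5, -250.2, 320.6]
tcp_rot: [3.141, 0.001, 2.164]
contact_force: [-0.4, 0.1, -4.4]
opening: 0.272
grasp_force: 59.5
```

Request:
{"fn": "play_rows", "kwargs": {
  "rows": [
    {"dp":[0,0,-0.15],"turn":[0,0,0],"fingers":1},
    {"dp":[0,0,0],"turn":[0,0,0],"fingers":1},
    {"dp":[0,0,0],"turn":[0,0,0],"fingers":1}
  ]
}}

```text
clock: 10.37
eef_pos: [456.1, -250.0, 324.7]
tcp_rot: [-3.142, -0.0, 2.164]
contact_force: [-0.1, -0.1, -5.0]
opening: 0.271
grasp_force: 59.6
```

```bash
python3 - <<'E'
from h import *
b=grab('side');s=r.sense();print(s['eef_pos'],s['tcp_rot'],s['contact_force'])
cv2.imwrite('pics/c5.png',cv2.resize(b['pixels'][60:210,310:430],None,fx=3,fy=3,interpolation=2)[:,:,::-1])
E
```

```text
[ 455.93795477 -249.89433428  324.26963688] [-3.14117499e+00 -8.72717006e-04  2.16402414e+00] [-1.22471439 -0.19605952 -5.42840944]
```

View pics/c5.png

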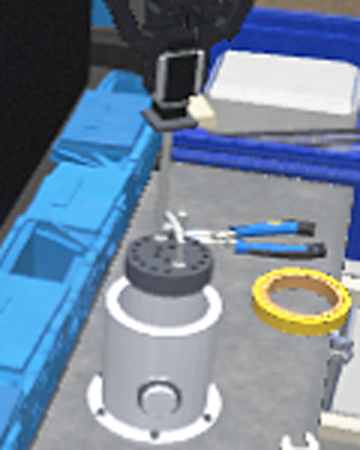

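The dark strainer hangs level on the hook, clear of the rim (crop 170,262). I'll carry it to the tray.

Request:
{"fn": "play_rows", "kwargs": {
  "rows": [
    {"dp":[0.15,0.1,0],"turn":[0,0,0],"fingers":1},
    {"dp":[0.3,0.2,0],"turn":[0,0,0],"fingers":1},
    {"dp":[0.45,0.3,0],"turn":[0,0,0],"fingers":1},
    {"dp":[0.5,0.33,0],"turn":[0,0,0],"fingers":1},
    {"dp":[0.5,0.33,0],"turn":[0,0,0],"fingers":1}
  ]
}}

```text
clock: 10.83
eef_pos: [454.9, -156.8, 324.3]
tcp_rot: [-3.141, -0.001, 2.163]
contact_force: [-0.5, 0.1, -5.7]
opening: 0.274
grasp_force: 59.5
```

Request:
{"fn": "play_rows", "kwargs": {
  "rows": [
    {"dp":[0.5,0.33,0],"turn":[0,0,0],"fingers":1},
    {"dp":[0.5,0.33,0],"turn":[0,0,0],"fingers":1},
    {"dp":[0.5,0.33,0],"turn":[0,0,0],"fingers":1},
    {"dp":[0.5,0.33,0],"turn":[0,0,0],"fingers":1},
    {"dp":[0.5,0.33,0],"turn":[0,0,0],"fingers":1}
  ]
}}

```text
clock: 11.25
eef_pos: [453.4, -36.8, 324.5]
tcp_rot: [-3.141, -0.001, 2.164]
contact_force: [0.1, 0.9, -4.4]
opening: 0.272
grasp_force: 59.5
```

Request:
{"fn": "play_rows", "kwargs": {
  "rows": [
    {"dp":[0.5,0.33,0],"turn":[0,0,0],"fingers":1},
    {"dp":[0.5,0.33,0],"turn":[0,0,0],"fingers":1},
    {"dp":[0.5,0.33,0],"turn":[0,0,0],"fingers":1},
    {"dp":[0.5,0.33,0],"turn":[0,0,0],"fingers":1},
    {"dp":[0.5,0.33,0],"turn":[0,0,0],"fingers":1}
  ]
}}

```text
clock: 11.67
eef_pos: [452.0, 82.8, 324.6]
tcp_rot: [-3.141, -0.001, 2.164]
contact_force: [1.1, -0.3, -4.4]
opening: 0.274
grasp_force: 59.5
```

Request:
{"fn": "play_rows", "kwargs": {
  "rows": [
    {"dp":[0.5,0.33,0],"turn":[0,0,0],"fingers":1},
    {"dp":[0.5,0.33,0],"turn":[0,0,0],"fingers":1},
    {"dp":[0.5,0.33,0],"turn":[0,0,0],"fingers":1},
    {"dp":[0.5,0.33,0],"turn":[0,0,0],"fingers":1},
    {"dp":[0.5,0.33,0],"turn":[0,0,0],"fingers":1}
  ]
}}

```text
clock: 12.08
eef_pos: [450.6, 202.5, 324.5]
tcp_rot: [-3.141, -0.0, 2.164]
contact_force: [-0.0, 0.5, -4.0]
opening: 0.269
grasp_force: 59.5
```

Request:
{"fn": "play_rows", "kwargs": {
  "rows": [
    {"dp":[0.4,0.26,0],"turn":[0,0,0],"fingers":1},
    {"dp":[0.25,0.16,0],"turn":[0,0,0],"fingers":1},
    {"dp":[0.15,0.1,0],"turn":[0,0,0],"fingers":1},
    {"dp":[0.06,0,0],"turn":[0,0,0],"fingers":1},
    {"dp":[0,0,0],"turn":[0,0,0],"fingers":1}
  ]
}}

```text
clock: 12.5
eef_pos: [449.4, 240.6, 324.6]
tcp_rot: [-3.141, 0.0, 2.165]
contact_force: [0.1, 0.2, -4.9]
opening: 0.268
grasp_force: 59.5
```

Request:
{"fn": "play_rows", "kwargs": {
  "rows": [
    {"dp":[0,0,0.2],"turn":[0,0,0],"fingers":1},
    {"dp":[0,0,0.4],"turn":[0,0,0],"fingers":1},
    {"dp":[0,0,0.5],"turn":[0,0,0],"fingers":1},
    {"dp":[0,0,0.5],"turn":[0,0,0],"fingers":1},
    {"dp":[0,0,0.5],"turn":[0,0,0],"fingers":1}
  ]
}}

```text
clock: 12.92
eef_pos: [450.0, 239.5, 239.7]
tcp_rot: [3.141, 0.0, 2.163]
contact_force: [0.4, 0.1, -4.5]
opening: 0.273
grasp_force: 59.5
```

Request:
{"fn": "play_rows", "kwargs": {
  "rows": [
    {"dp":[0,0,0.5],"turn":[0,0,0],"fingers":1},
    {"dp":[0,0,0.4],"turn":[0,0,0],"fingers":1},
    {"dp":[0,0,0.25],"turn":[0,0,0],"fingers":1},
    {"dp":[0,0,0.1],"turn":[0,0,0],"fingers":1},
    {"dp":[0,0,0],"turn":[0,0,0],"fingers":1}
  ]
}}

```text
clock: 13.33
eef_pos: [449.7, 240.0, 190.1]
tcp_rot: [-3.14, -0.0, 2.163]
contact_force: [0.4, 1.1, -4.3]
opening: 0.271
grasp_force: 59.3
```

Request:
{"fn": "play_rows", "kwargs": {
  "rows": [
    {"dp":[0,0,0],"turn":[0,0,0],"fingers":1},
    {"dp":[0,0,0],"turn":[0,0,0],"fingers":1},
    {"dp":[0,0,0],"turn":[0,0,0],"fingers":1},
    {"dp":[0,0,0.05],"turn":[0,0,0],"fingers":1},
    {"dp":[0,0,0.05],"turn":[0,0,0],"fingers":1}
  ]
}}

```text
clock: 13.75
eef_pos: [450.3, 240.9, 187.3]
tcp_rot: [3.14, 0.0, 2.164]
contact_force: [0.7, 0.4, -4.9]
opening: 0.273
grasp_force: 59.4
```

Request:
{"fn": "play_rows", "kwargs": {
  "rows": [
    {"dp":[0,0,0.05],"turn":[0,0,0],"fingers":1},
    {"dp":[0,0,0.05],"turn":[0,0,0],"fingers":1},
    {"dp":[0,0,0.05],"turn":[0,0,0],"fingers":1},
    {"dp":[0,0,0],"turn":[0,0,0],"fingers":1},
    {"dp":[0,0,0],"turn":[0,0,0],"fingers":1}
  ]
}}

```text
clock: 14.17
eef_pos: [449.9, 240.7, 180.7]
tcp_rot: [-3.141, -0.0, 2.164]
contact_force: [0.2, 0.4, -3.4]
opening: 0.274
grasp_force: 59.4
```

Request:
{"fn": "play_rows", "kwargs": {
  "rows": [
    {"dp":[0,0,0.05],"turn":[0,0,0],"fingers":1},
    {"dp":[0,0,0.05],"turn":[0,0,0],"fingers":1},
    {"dp":[0,0,0],"turn":[0,0,0],"fingers":1},
    {"dp":[0,0,0],"turn":[0,0,0],"fingers":1},
    {"dp":[0,0,0],"turn":[0,0,0],"fingers":1}
  ]
}}

```text
clock: 14.58
eef_pos: [450.2, 240.7, 177.1]
tcp_rot: [3.141, 0.0, 2.164]
contact_force: [0.1, 0.9, -2.1]
opening: 0.276
grasp_force: 59.8
```

Request:
{"fn": "play_rows", "kwargs": {
  "rows": [
    {"dp":[0,0,0.05],"turn":[0,0,0],"fingers":1},
    {"dp":[0,0,0],"turn":[0,0,0],"fingers":1},
    {"dp":[0,0,0.05],"turn":[0,0,0],"fingers":1},
    {"dp":[0,0,0],"turn":[0,0,0],"fingers":1},
    {"dp":[0,0,0],"turn":[0,0,0],"fingers":1}
  ]
}}

```text
clock: 15.0
eef_pos: [450.0, 240.7, 172.8]
tcp_rot: [-3.141, -0.0, 2.164]
contact_force: [0.3, 0.5, -1.7]
opening: 0.274
grasp_force: 59.8
```

```bash
python3 - <<'E'
from h import *
b=grab('side');a=grab('top');s=r.sense();print(s['eef_pos'],s['tcp_rot'],s['contact_force'])
c2=cv2.resize(b['pixels'][225:400,240:380],None,fx=3.2,fy=3.2,interpolation=2)
c1=cv2.resize(a['pixels'][195:285,165:255],None,fx=3.8,fy=3.8,interpolation=2);c1=cv2.copyMakeBorder(c1,0,c2.shape[0]-c1.shape[0],0,0,0)
cv2.imwrite('pics/c6.png',np.hstack([c1,c2])[:,:,::-1])
E
```

```text
[450.02008297 240.72277154 172.8943019 ] [ 3.14157155e+00 -1.81291204e-06  2.16407647e+00] [-0.36179203  1.03712959 -0.82083244]
```

View pics/c6.png

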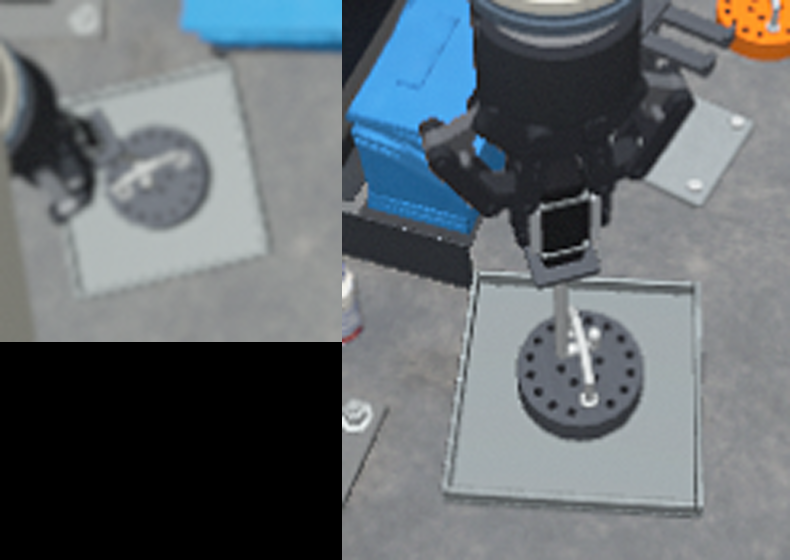

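The strainer stands flat near the tray centre (side crop 580,375) with the hook still in its loop. Next I lower the hook a bit more, slide it back out of the loop, and lift.

Request:
{"fn": "play_rows", "kwargs": {
  "rows": [
    {"dp":[0,0,0.1],"turn":[0,0,0],"fingers":1},
    {"dp":[0,0,0.12],"turn":[0,0,0],"fingers":1},
    {"dp":[0,0,0],"turn":[0,0,0],"fingers":1},
    {"dp":[0,0,0],"turn":[0,0,0],"fingers":1}
  ]
}}

```text
clock: 15.43
eef_pos: [449.7, 240.5, 163.6]
tcp_rot: [-3.141, -0.0, 2.164]
contact_force: [0.2, 0.5, -1.7]
opening: 0.276
grasp_force: 59.8
```

Request:
{"fn": "play_rows", "kwargs": {
  "rows": [
    {"dp":[0,0.1,0],"turn":[0,0,0],"fingers":1},
    {"dp":[0,0.1,0],"turn":[0,0,0],"fingers":1},
    {"dp":[0,0.1,0],"turn":[0,0,0],"fingers":1},
    {"dp":[0,0,0],"turn":[0,0,0],"fingers":1}
  ]
}}

```text
clock: 15.77
eef_pos: [461.0, 248.1, 164.3]
tcp_rot: [3.14, 0.0, 2.164]
contact_force: [0.4, -0.6, -0.7]
opening: 0.276
grasp_force: 59.8
```

Request:
{"fn": "play_rows", "kwargs": {
  "rows": [
    {"dp":[0,0.1,0],"turn":[0,0,0],"fingers":1},
    {"dp":[0,0.1,0],"turn":[0,0,0],"fingers":1},
    {"dp":[0,0.15,0],"turn":[0,0,0],"fingers":1},
    {"dp":[0,0.15,0],"turn":[0,0,0],"fingers":1},
    {"dp":[0,0,0],"turn":[0,0,0],"fingers":1}
  ]
}}

```text
clock: 16.18
eef_pos: [477.9, 259.5, 164.2]
tcp_rot: [3.14, 0.0, 2.164]
contact_force: [-0.2, 0.6, -1.6]
opening: 0.274
grasp_force: 59.8
```

Request:
{"fn": "play_rows", "kwargs": {
  "rows": [
    {"dp":[0,0,-0.4],"turn":[0,0,0],"fingers":1},
    {"dp":[0,0,-0.7],"turn":[0,0,0],"fingers":1},
    {"dp":[0,0,-0.8],"turn":[0,0,0],"fingers":1},
    {"dp":[0,0,-0.7],"turn":[0,0,0],"fingers":1},
    {"dp":[0,0,-0.4],"turn":[0,0,0],"fingers":1}
  ]
}}

```text
clock: 16.6
eef_pos: [477.5, 259.1, 287.4]
tcp_rot: [3.138, 0.0, 2.164]
contact_force: [0.3, 0.9, -1.6]
opening: 0.273
grasp_force: 59.9
```

Request:
{"fn": "play_rows", "kwargs": {
  "rows": [
    {"dp":[0,0,0],"turn":[0,0,1],"fingers":1},
    {"dp":[0,0,0],"turn":[0,0,1],"fingers":1},
    {"dp":[0,0,0],"turn":[0,0,1],"fingers":1},
    {"dp":[0,0,0],"turn":[0,0,1],"fingers":1},
    {"dp":[0,0,0],"turn":[0,0,1],"fingers":1}
  ]
}}

```text
clock: 17.02
eef_pos: [476.5, 258.6, 284.1]
tcp_rot: [-3.141, 0.0, 1.635]
contact_force: [-0.5, -0.7, -2.2]
opening: 0.275
grasp_force: 59.7
```

Request:
{"fn": "play_rows", "kwargs": {
  "rows": [
    {"dp":[0,0,0],"turn":[0,0,1],"fingers":1},
    {"dp":[0,0,0],"turn":[0,0,1],"fingers":1},
    {"dp":[0,0,0],"turn":[0,0,1],"fingers":1},
    {"dp":[0,0,0],"turn":[0,0,0],"fingers":1}
  ]
}}

```text
clock: 17.35
eef_pos: [476.5, 258.6, 284.0]
tcp_rot: [-3.141, 0.0, 1.322]
contact_force: [-0.3, -0.2, -1.6]
opening: 0.273
grasp_force: 59.8
```

Request:
{"fn": "play_rows", "kwargs": {
  "rows": [
    {"dp":[-0.4,-0.1,0],"turn":[0,0,0],"fingers":1},
    {"dp":[-0.8,-0.2,0],"turn":[0,0,0],"fingers":1},
    {"dp":[-0.9,-0.23,0],"turn":[0,0,0],"fingers":1},
    {"dp":[-0.9,-0.23,0],"turn":[0,0,0],"fingers":1},
    {"dp":[-0.9,-0.23,0],"turn":[0,0,0],"fingers":1}
  ]
}}

```text
clock: 17.77
eef_pos: [399.3, 115.7, 283.9]
tcp_rot: [-3.141, 0.0, 1.331]
contact_force: [0.0, -1.0, -2.2]
opening: 0.272
grasp_force: 59.8
```

Request:
{"fn": "play_rows", "kwargs": {
  "rows": [
    {"dp":[-0.9,-0.23,0],"turn":[0,0,0],"fingers":1},
    {"dp":[-0.7,-0.18,0],"turn":[0,0,0],"fingers":1},
    {"dp":[-0.4,-0.1,0],"turn":[0,0,0],"fingers":1},
    {"dp":[0,0,0],"turn":[0,0,0],"fingers":1},
    {"dp":[0,0,0],"turn":[0,0,0],"fingers":1}
  ]
}}

```text
clock: 18.18
eef_pos: [361.2, 43.7, 284.4]
tcp_rot: [3.141, -0.001, 1.327]
contact_force: [0.6, 0.4, -1.5]
opening: 0.273
grasp_force: 59.8
```

Request:
{"fn": "play_rows", "kwargs": {
  "rows": [
    {"dp":[0.04,0,0.4],"turn":[0,0,0],"fingers":1},
    {"dp":[0,0,0.8],"turn":[0,0,0],"fingers":1},
    {"dp":[0,0,0.8],"turn":[0,0,0],"fingers":1},
    {"dp":[0,0,0.7],"turn":[0,0,0],"fingers":1},
    {"dp":[0,0,0.5],"turn":[0,0,0],"fingers":1}
  ]
}}

```text
clock: 18.6
eef_pos: [361.2, 46.5, 154.0]
tcp_rot: [-3.14, 0.0, 1.329]
contact_force: [-1.1, 0.5, -1.6]
opening: 0.271
grasp_force: 59.9
```

Request:
{"fn": "play_rows", "kwargs": {
  "rows": [
    {"dp":[0,0,0],"turn":[0,0,0],"fingers":1},
    {"dp":[0,0,0],"turn":[0,0,0],"fingers":1},
    {"dp":[0,0,0],"turn":[0,0,0],"fingers":1}
  ]
}}

```text
clock: 18.85
eef_pos: [362.7, 46.3, 157.1]
tcp_rot: [3.141, -0.001, 1.328]
contact_force: [0.1, 0.5, -0.9]
opening: 0.275
grasp_force: 59.6
```

Request:
{"fn": "play_rows", "kwargs": {
  "rows": [
    {"dp":[-0.03,0.3,0],"turn":[0,0,0],"fingers":1},
    {"dp":[0,0.4,0],"turn":[0,0,0],"fingers":1},
    {"dp":[0,0.4,0],"turn":[0,0,0],"fingers":1},
    {"dp":[0,0.4,0],"turn":[0,0,0],"fingers":1},
    {"dp":[0,0.27,0],"turn":[0,0,0],"fingers":1}
  ]
}}

```text
clock: 19.27
eef_pos: [433.5, 27.0, 157.7]
tcp_rot: [3.138, -0.001, 1.326]
contact_force: [0.2, 0.7, -1.9]
opening: 0.274
grasp_force: 59.8
```

Request:
{"fn": "play_rows", "kwargs": {
  "rows": [
    {"dp":[0,0,0],"turn":[0,0,0],"fingers":1},
    {"dp":[0,0,0],"turn":[0,0,0],"fingers":1},
    {"dp":[0,0,0],"turn":[0,0,0],"fingers":1}
  ]
}}

```text
clock: 19.52
eef_pos: [429.4, 27.4, 156.2]
tcp_rot: [-3.141, 0.0, 1.326]
contact_force: [0.2, 0.8, -1.4]
opening: 0.272
grasp_force: 59.8
```

Request:
{"fn": "play_rows", "kwargs": {
  "rows": [
    {"dp":[0.02,0.04,0.1],"turn":[0,0,0],"fingers":1},
    {"dp":[0,0,0.1],"turn":[0,0,0],"fingers":1},
    {"dp":[0,0,0.1],"turn":[0,0,0],"fingers":1},
    {"dp":[0,0,0.05],"turn":[0,0,0],"fingers":1},
    {"dp":[0,0,0],"turn":[0,0,0],"fingers":1}
  ]
}}

```text
clock: 19.93
eef_pos: [431.0, 27.8, 141.4]
tcp_rot: [-3.14, 0.0, 1.326]
contact_force: [-0.0, 0.4, -2.2]
opening: 0.271
grasp_force: 59.8
```

Request:
{"fn": "play_rows", "kwargs": {
  "rows": [
    {"dp":[0,0,0],"turn":[0,0,0],"fingers":1},
    {"dp":[0,0,0],"turn":[0,0,0],"fingers":1},
    {"dp":[0,0,0],"turn":[0,0,0],"fingers":1}
  ]
}}

```text
clock: 20.18
eef_pos: [431.8, 27.8, 142.2]
tcp_rot: [3.141, -0.0, 1.326]
contact_force: [1.0, 0.5, -1.6]
opening: 0.272
grasp_force: 59.8
```

Request:
{"fn": "play_rows", "kwargs": {
  "rows": [
    {"dp":[0,0,0.04],"turn":[0,0,0],"fingers":1},
    {"dp":[0,0,0],"turn":[0,0,0],"fingers":1},
    {"dp":[0,0,0],"turn":[0,0,0],"fingers":1},
    {"dp":[0,0,0],"turn":[0,0,0],"fingers":1}
  ]
}}

```text
clock: 20.52
eef_pos: [432.0, 27.8, 140.6]
tcp_rot: [3.141, -0.0, 1.326]
contact_force: [1.0, -0.4, 0.2]
opening: 0.274
grasp_force: 60.1
```

Request:
{"fn": "play_rows", "kwargs": {
  "rows": [
    {"dp":[0,0,0.03],"turn":[0,0,0],"fingers":1},
    {"dp":[0,0,0],"turn":[0,0,0],"fingers":1},
    {"dp":[0,0,0],"turn":[0,0,0],"fingers":1},
    {"dp":[0,0,0],"turn":[0,0,0],"fingers":1}
  ]
}}

```text
clock: 20.85
eef_pos: [432.0, 27.8, 140.5]
tcp_rot: [3.141, -0.0, 1.326]
contact_force: [-6.7, -0.4, 18.2]
opening: 0.274
grasp_force: 62.3
```

Request:
{"fn": "play_rows", "kwargs": {
  "rows": [
    {"dp":[0,0,-0.025],"turn":[0,0,0],"fingers":1},
    {"dp":[0,0,0],"turn":[0,0,0],"fingers":0.6},
    {"dp":[0,0,0],"turn":[0,0,0],"fingers":0.4},
    {"dp":[0,0,0],"turn":[0,0,0],"fingers":0.2},
    {"dp":[0,0,0],"turn":[0,0,0],"fingers":0}
  ]
}}

```text
clock: 21.27
eef_pos: [431.7, 27.8, 140.1]
tcp_rot: [-3.141, 0.0, 1.326]
contact_force: [0.2, -0.8, -0.1]
opening: 0.813
grasp_force: 0.0
```

Request:
{"fn": "play_rows", "kwargs": {
  "rows": [
    {"dp":[0,0,0],"turn":[0,0,0],"fingers":0},
    {"dp":[0,0,0],"turn":[0,0,0],"fingers":0},
    {"dp":[0,0,0],"turn":[0,0,0],"fingers":0},
    {"dp":[0,0,-0.3],"turn":[0,0,0],"fingers":0},
    {"dp":[0,0,-0.5],"turn":[0,0,0],"fingers":0}
  ]
}}

```text
clock: 21.68
eef_pos: [430.2, 27.7, 171.1]
tcp_rot: [-3.138, 0.001, 1.326]
contact_force: [0.1, -0.8, -0.4]
opening: 1.001
grasp_force: 0.0
```

Request:
{"fn": "play_rows", "kwargs": {
  "rows": [
    {"dp":[0,0,-0.8],"turn":[0,0,0],"fingers":0},
    {"dp":[0,0,-0.8],"turn":[0,0,0],"fingers":0},
    {"dp":[0,0,-0.8],"turn":[0,0,0],"fingers":0},
    {"dp":[0,0,-0.5],"turn":[0,0,0],"fingers":0},
    {"dp":[0,0,0],"turn":[0,0,0],"fingers":0}
  ]
}}

```text
clock: 22.1
eef_pos: [434.0, 27.9, 292.7]
tcp_rot: [3.135, -0.002, 1.326]
contact_force: [2.0, -0.1, 0.1]
opening: 0.997
grasp_force: 0.0
```

```bash
python3 - <<'E'
from h import *
import pickle
b=grab('side');s=r.sense();print(s['eef_pos'],s['contact_force'],s['opening'])
_,b0=pickle.load(open('f0.pkl','rb'))
# compare the hook/rest patch with the initial one: best shift of grip template
A=cv2.cvtColor(b0['pixels'],7);B=cv2.cvtColor(b['pixels'],7)
for n,(x0,y0,x1,y1) in dict(grip=(338,203,360,238),foot=(340,255,358,275)).items():
    m=cv2.matchTemplate(B[y0-10:y1+10,x0-10:x1+10],A[y0:y1,x0:x1],cv2.TM_CCOEFF_NORMED);_,v,_,l=cv2.minMaxLoc(m);print(n,v,l[0]-10,l[1]-10)
# strainer dark blob in tray
p=b['pixels'][305:390,275:352];d=(p.max(2)<95).astype(np.uint8)
k,_,st,c=cv2.connectedComponentsWithStats(d);i=1+st[1:,4].argmax();print(c[i]+[275,305],st[i],atz(b,*(c[i]+[275,305]),20))
E
```

```text
[433.00876959  27.84539006 290.37159812] [ 1.49273224  0.20995796 -0.61960061] 1.003600538259425
grip 0.9799883961677551 0 0
foot 0.942414402961731 0 0
[313.70198675 356.43046358] [ 20  40  38  18 151] [434.2 263.4  20. ]
```

The hook is back exactly where it started, with zero shift in the image match. The strainer has not moved since the last picture, so I'm handing in.

```bash
python3 -c "
from rig import r
print(r.sign_off())"
```

```text
the job is handed in; nothing more can be done
None
```

The strainer stands upright in the tray and the pull hook hangs back in its rest; I handed the job in at about 22 s, and the sign-off returned no verdict.

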